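# Transfer a row of chips and their heater plate to the other rack in reverse order

## Task

Move the three chips and the dark heater plate from the lipped cradles to the four rubber-topped rests of the other rack, one piece to each rest, in reverse order: seen from the robot, the piece that was leftmost goes on the rightmost rest, the second from the left on the second from the right, and so on. Lay each piece flat and right way up, centred on its rest with its length along the rest (either end may face the robot), and let go of it.

Things in the scene. Friction and masses are not known exactly. Their poses are not given: they have to be found in the camera images.
- wells: Narrow clear-white chip, 26 mm wide, 76 mm long, 9 mm high, with rows of small round upstanding wells and a small blue detail near one end. Its foot, a glass slide 2 mm thick, has the full width; fingers grip the slide's edges; the part above is 22 mm wide. Origin: centre of its underside; x across the width, y along the length, z up. Starts flat in its own cradle, length across the row.
- block: Wide clear-white chip, 34 mm wide, 76 mm long, 11 mm high, a thick block with small bumps. Its foot, a glass slide 2 mm thick, has the full width; fingers grip the slide's edges; the part above is 30 mm wide. Origin: centre of its underside; x across the width, y along the length, z up. Starts flat in its own cradle, length across the row.
- valves: Flat clear-white chip, 31 mm wide, 76 mm long, only 4 mm thick, with groups of dots on top. Origin: centre of its underside; x across the width, y along the length, z up. Starts flat in its own cradle, length across the row.
- heater: Plain dark heater plate, the longest piece: 50 mm wide, 117 mm long, 5 mm thick. Origin: centre of its underside; x across the width, y along the length, z up. Starts flat in its own cradle, length across the row.
- cradle_rack: Bare-metal plate carrying the four black lipped cradles, 290 mm (y) x 140 mm (x) x 8 mm, fixed. Origin: centre of its underside; x away from the robot, y left along the row, turned up to 0.3 rad. The cradles stand at y = -102, -34, +34 and +102 mm, x = 0, in any order; pieces on them have their undersides 36 mm above the worktop.
- rest_rack: Grey plate with four identical empty rests, 290 mm (y) x 140 mm (x) x 8 mm, fixed. Origin: centre of its underside; x away from the robot, y left along the row, turned up to 0.3 rad. Rests: blocks 18 mm wide (y), 62 mm long (x), black rubber tops, no lips, centred at y = -102, -34, +34, +102 mm, x = 0; tops 36 mm above the worktop. Pieces overhang them.
- wells_cradle: Fixed black cradle in which the narrow chip with wells lies at the start: a block 18 mm wide (y), 84 mm long (x), its bearing surface 28 mm above its foot, with a lip 4 mm thick and 3 mm high at each end. Origin: centre of its foot, on the cradle rack's plate; y along the row. Always holds this piece at the start; the cradles' order in the row differs.
- block_cradle: Fixed black cradle in which the thick block chip lies at the start: a block 18 mm wide (y), 84 mm long (x), its bearing surface 28 mm above its foot, with a lip 4 mm thick and 3 mm high at each end. Origin: centre of its foot, on the cradle rack's plate; y along the row. Always holds this piece at the start; the cradles' order in the row differs.
- valves_cradle: Fixed black cradle in which the flat 4 mm chip lies at the start: a block 18 mm wide (y), 84 mm long (x), its bearing surface 28 mm above its foot, with a lip 4 mm thick and 3 mm high at each end. Origin: centre of its foot, on the cradle rack's plate; y along the row. Always holds this piece at the start; the cradles' order in the row differs.
- heater_cradle: Fixed black cradle in which the dark heater plate lies at the start: a block 18 mm wide (y), 125 mm long (x), its bearing surface 28 mm above its foot, with a lip 4 mm thick and 3 mm high at each end. Origin: centre of its foot, on the cradle rack's plate; y along the row. Always holds this piece at the start; the cradles' order in the row differs.

How it is judged:
At the end, for the whole second after the job is handed in: All four at rest on the rest mirroring their cradle's place in the row (cradle y = +102 mm: rest y = -102 mm, and so on): within 9 mm across and 13 mm along the rest, underside within 4 mm of its top, face up and level within 0.1 rad, length within 0.18 rad of the rest's, either way round (((y of wells_cradle in the frame of cradle_rack between 0.082 and 0.122 m and y of wells in the frame of rest_rack between -0.111 and -0.093 m) or (y of wells_cradle in the frame of cradle_rack between 0.014 and 0.054 m and y of wells in the frame of rest_rack between -0.043 and -0.025 m) or (y of wells_cradle in the frame of cradle_rack between -0.054 and -0.014 m and y of wells in the frame of rest_rack between 0.025 and 0.043 m) or (y of wells_cradle in the frame of cradle_rack between -0.122 and -0.082 m and y of wells in the frame of rest_rack between 0.093 and 0.111 m)) and x of wells in the frame of rest_rack between -0.013 and 0.013 m and z of wells in the frame of rest_rack between 0.032 and 0.04 m and angle between each of wells, block, valves, heater's own z axis and vertical below 0.1 rad and angle between the y axis of each of wells, block, valves, heater and the x axis of rest_rack, either way round below 0.18 rad and linear speed of each of wells, block, valves, heater below 0.02 m/s and angular speed of each of wells, block, valves, heater below 0.2 rad/s and ((y of block_cradle in the frame of cradle_rack between 0.082 and 0.122 m and y of block in the frame of rest_rack between -0.111 and -0.093 m) or (y of block_cradle in the frame of cradle_rack between 0.014 and 0.054 m and y of block in the frame of rest_rack between -0.043 and -0.025 m) or (y of block_cradle in the frame of cradle_rack between -0.054 and -0.014 m and y of block in the frame of rest_rack between 0.025 and 0.043 m) or (y of block_cradle in the frame of cradle_rack between -0.122 and -0.082 m and y of block in the frame of rest_rack between 0.093 and 0.111 m)) and x of block in the frame of rest_rack between -0.013 and 0.013 m and z of block in the frame of rest_rack between 0.032 and 0.04 m and ((y of valves_cradle in the frame of cradle_rack between 0.082 and 0.122 m and y of valves in the frame of rest_rack between -0.111 and -0.093 m) or (y of valves_cradle in the frame of cradle_rack between 0.014 and 0.054 m and y of valves in the frame of rest_rack between -0.043 and -0.025 m) or (y of valves_cradle in the frame of cradle_rack between -0.054 and -0.014 m and y of valves in the frame of rest_rack between 0.025 and 0.043 m) or (y of valves_cradle in the frame of cradle_rack between -0.122 and -0.082 m and y of valves in the frame of rest_rack between 0.093 and 0.111 m)) and x of valves in the frame of rest_rack between -0.013 and 0.013 m and z of valves in the frame of rest_rack between 0.032 and 0.04 m and ((y of heater_cradle in the frame of cradle_rack between 0.082 and 0.122 m and y of heater in the frame of rest_rack between -0.111 and -0.093 m) or (y of heater_cradle in the frame of cradle_rack between 0.014 and 0.054 m and y of heater in the frame of rest_rack between -0.043 and -0.025 m) or (y of heater_cradle in the frame of cradle_rack between -0.054 and -0.014 m and y of heater in the frame of rest_rack between 0.025 and 0.043 m) or (y of heater_cradle in the frame of cradle_rack between -0.122 and -0.082 m and y of heater in the frame of rest_rack between 0.093 and 0.111 m)) and x of heater in the frame of rest_rack between -0.013 and 0.013 m and z of heater in the frame of rest_rack between 0.032 and 0.04 m); the robot touches nothing.
It also fails if it takes over 106 s, if anything falls off the work surface, if the arm or the gripper's body presses on something with over 40 N, if the wrist force passes 120 N, or if a joint passes its speed limit or range.

## Robot

A 7-joint arm with a two-finger parallel gripper is mounted at the origin on a cart in front of the work surface, level with it; the furniture and walls round the work are solid. World frame = base frame: x ahead of the robot, y to its left, z up, the work surface at z = 0. Lengths are in m, angles in rad, forces in N, time in s.
With the tool pointing down it reaches from about 0.425 to 0.875 m from the base axis. Payload 4.7 kg.
Tool frame: the origin (TCP) lies on the centre line of the jaws, within the pads' length; the fingertips stand 22 mm ahead of it and the grasp point (between the pads) lies 3 mm ahead of it (ctrl.tcp_to_tips is the z of the fingertips in the tool frame, in m); z points along the fingers, y is the direction in which the jaws open and shut (so a half turn about z gives the same grasp; the last joint's range is limited). The gripper opens to 87 mm and grips with 3 to 60 N. Pads are 19 mm wide; open, the fingers measure 117 mm over their backs; the gripper's body (75 mm by 190 mm) begins 51 mm behind the grasp point.
Start: joints at [1.195, 0.321, -0.07, 1.45, 0.023, 1.371, -0.057], TCP at [0.247, -0.601, 0.245] pointing down, gripper open.
Joint ranges: [-2.86, 2.86], [-0.3, 2.09], [-1.38, 1.24], [0.06, 2.45], [-1.56, 4.7], [0.09, 2.05], [-2.69, 2.69]. Speed limits (rad/s): [2.57, 2.57, 3.14, 3.14, 3.14, 3.14, 3.14].

## Interface

Orientations are given as a rotation vector (axis times angle).
In Python, from bench import ctrl, cams gives the robot as it stands.
- The arm moves only by the tool move_arm, never from a script. Its argument "deltas" is a list of rows, each an object with "linear": the shift along the tool's x, y, z as a fraction of full scale, a list of three; "turn": the turn, a rotation vector about the tool's x, y, z as a fraction of full scale, a list of three; "claw": the closure, from 0 (fully open) to 1 (shut). In form: [{"linear": [tx, ty, tz], "turn": [wx, wy, wz], "claw": claw}, ...]. A call has 1 to 20 rows; each row shifts and turns the commanded pose from where the row before left it, along the tool's axes as they then stand; what a row does not reach is not made up. Full scale, the value 1, is 0.03 m for a shift and 4 degrees for a turn. A row lasts 1/12 s, in which the tool goes at most 41.7 mm and 7.16 degrees, less where a joint would pass 70% of its speed; a pose out of reach is approached as far as the arm can. A call with a number of a shift or a turn outside -1 to 1 is refused whole. A call with a gripper value outside its range is refused whole. The fingers move at their own pace and stop on an object; "grip_force" is the grip in N (left out, the last holds). Time passes only in rows, so rows that do not move let the fingers close. It gives the time, the measured TCP pose, the force and the opening at its end, in the units of the state.
- ctrl.get_state(): the state, without advancing time (a new reading comes with each control period).
- cams.get_image(name): name is "scene" or "top"; returns a dict with "image" (384x512x3 uint8, red, green, blue), "K" (3x3 intrinsics, pixels), "k1" (the pictures are not rectified: a ray, as slopes to the right and down, at radius r is drawn at 1 + k1 r^2 times it, then the intrinsics apply), "world_from_camera" (4x4, takes a point from camera to world coordinates). Camera axes: x right, y down, z forward; pixel columns grow to the right and rows downward; lengths in m; the calibration is good to about 2 mm. A picture is of the moment at which its call begins. There is no depth.
- ctrl.close_job(): hands the job in, once; it reports no verdict.
The state is a dict: "time": time; "joint_positions": joint angles; "qd": joint speeds; "joint_torque": joint torques, N m; "position": TCP position; "tool_rot": TCP orientation; "ft_force": force on the tool from outside, world axes, zero at the start; "torque": the same for the moment, N m; "grip_width": opening from 0.0 (shut) to 1.0 (fully open).
Only numpy, scipy, OpenCV 4.12 (cv2) and the standard library are available. Lean on these libraries where they do the work, as an engineer would, in place of code of your own. Each camera call takes 0.05 s, during which the arm holds its last target. There are 200 camera calls.

## Working session

There is one attempt and no reset: what is moved stays moved. The work goes in short steps, Python scripts to look and compute and a tool call to move; the robot and the scene stay as the last step left them, time stands still between calls to the robot, and variables do not carry over. Pictures are saved under pics/ and viewed, about 12 in all and at most 16, crops included, and the job is handed in when it is done.

Besides the shell and the picture viewer there is one more tool, called by a JSON object that holds its "op" and its "data", one argument or row to a line. move_arm: Moves the arm, as the interface text tells. Shift numbers are shares of 0.03 m and turn numbers shares of 4 degrees, none past 1 either way. Its arguments: {"type":"object","properties":{"deltas":{"type":"array"},"grip_force":{"type":"number"}},"required":["deltas"]}

```bash
ls; mkdir -p pics
python3 - <<'E'
from bench import ctrl,cams
import cv2
print(ctrl.get_state())
for n in("scene","top"):
    d=cams.get_image(n);cv2.imwrite(f"pics/{n}0.png",d["image"][:,:,::-1]);print(n,d["K"],d["k1"],d["world_from_camera"])
E
```

```text
pics
{'time': 0.0, 'joint_positions': array([ 1.19508143,  0.32184593, -0.07008638,  1.45168981,  0.02261722,
        1.37082469, -0.05689738]), 'qd': array([-0.00098185,  0.00218953, -0.0003052 , -0.00135207,  0.00054318,
       -0.00091357,  0.00043407]), 'joint_torque': array([-7.03760088e-04, -4.91291249e+01, -4.03955765e-01, -3.12526810e+01,
       -6.40013977e-02,  4.38993413e-02,  1.84919872e-04]), 'position': array([ 0.2467607 , -0.60076779,  0.24343919]), 'tool_rot': array([-3.08021585e+00, -6.08138287e-01,  7.81169970e-04]), 'ft_force': array([-0.58232644,  0.13935868,  0.28792618]), 'torque': array([-0.06241581,  0.0137133 , -0.0089276 ]), 'grip_width': 0.997208554962167}
scene [[361.4812765    0.         248.34459963]
 [  0.         361.4812765  192.27717622]
 [  0.           0.           1.        ]] -0.003923336441794071 [[ 0.80876384 -0.43804903  0.39244631  0.19462848]
 [-0.58789251 -0.62123175  0.51812499 -0.45260942]
 [ 0.01683596 -0.649757   -0.75995552  0.71664999]
 [ 0.          0.          0.          1.        ]]
top [[424.44795135   0.         258.01642064]
 [  0.         424.44795135 185.15766722]
 [  0.           0.           1.        ]] -0.13160203938176868 [[-0.00659369 -0.99880046  0.04851971  0.46175561]
 [-0.99996944  0.00678967  0.00387546  0.00363859]
 [-0.00420024 -0.04849268 -0.99881471  1.28922735]
 [ 0.          0.          0.          1.        ]]
```

Run:
```python
import cv2
for n in("scene","top"):
    cv2.imwrite(f"pics/{n}0b.png",cv2.resize(cv2.imread(f"pics/{n}0.png"),(800,600),interpolation=cv2.INTER_CUBIC))
```

```text
(no output)
```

View pics/top0b.png

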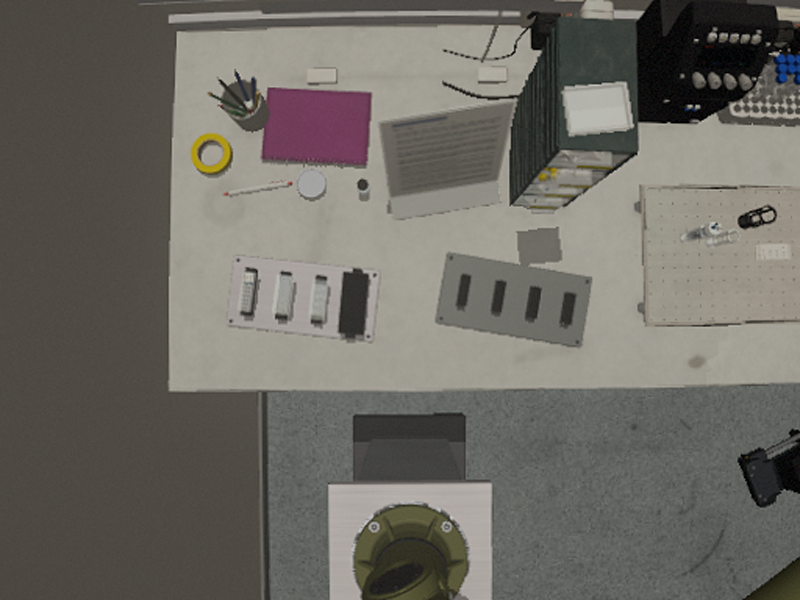

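View pics/scene0b.png

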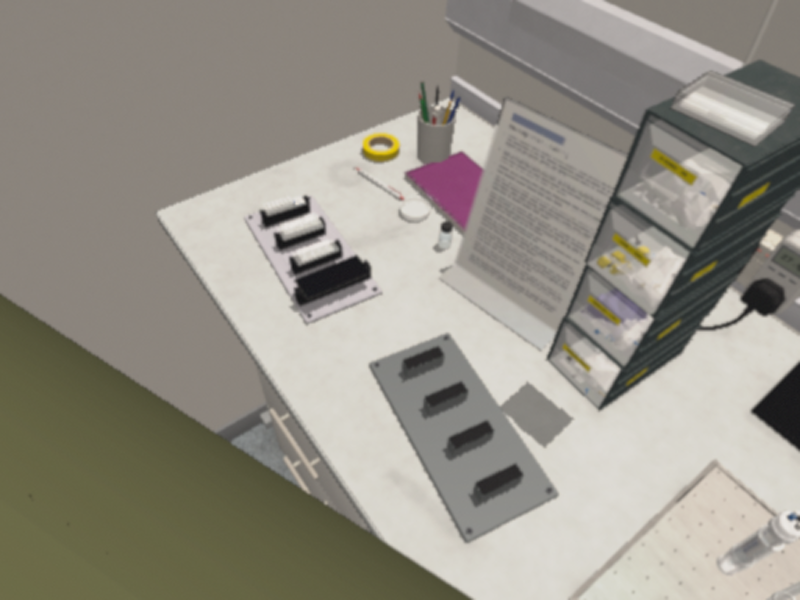

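The top view shows the cradle rack at about (305,300) of 800x600, with the heater rightmost, so it goes to the leftmost rest. The rest rack is at about (515,300). Next I'll rectify both cameras onto the z = 36 mm plane.

```bash
cat > h.py <<'E'
import numpy as np,cv2
from bench import ctrl,cams
def dist(d): return np.array([d["k1"],0,0,0,0.])
def project(d,P):
    T=np.linalg.inv(d["world_from_camera"])
    return cv2.projectPoints(np.asarray(P,float).reshape(-1,1,3),cv2.Rodrigues(T[:3,:3])[0],T[:3,3],d["K"],dist(d))[0][:,0]
def unproject(d,uv,z):
    r=cv2.undistortPoints(np.asarray(uv,float).reshape(-1,1,2),d["K"],dist(d))[:,0]
    W=d["world_from_camera"];v=np.c_[r,np.ones(len(r))]@W[:3,:3].T;o=W[:3,3]
    return o+v*((z-o[2])/v[:,2])[:,None]
def ortho(d,z,x0,x1,y0,y1,s):
    # up=+x, left=+y ; s px per m
    X,Y=np.meshgrid(np.arange(x1,x0,-1/s),np.arange(y1,y0,-1/s),indexing="ij")
    m=project(d,np.c_[X.ravel(),Y.ravel(),np.full(X.size,z)]).astype(np.float32).reshape(*X.shape,2)
    return cv2.remap(d["image"][:,:,::-1].copy(),m[...,0],m[...,1],cv2.INTER_CUBIC)
E
python3 - <<'E'
from h import *
d=cams.get_image("top");e=cams.get_image("scene")
print(unproject(d,np.array([[305,300],[515,300]])*.64,.036))
a=[ortho(q,.036,.42,.72,-.40,.40,1000) for q in(d,e)]
cv2.imwrite("pics/o1.png",np.vstack(a))
E
```

```text
[[ 0.50359341  0.19484109  0.036     ]
 [ 0.50089516 -0.20346173  0.036     ]]
```

View pics/o1.png

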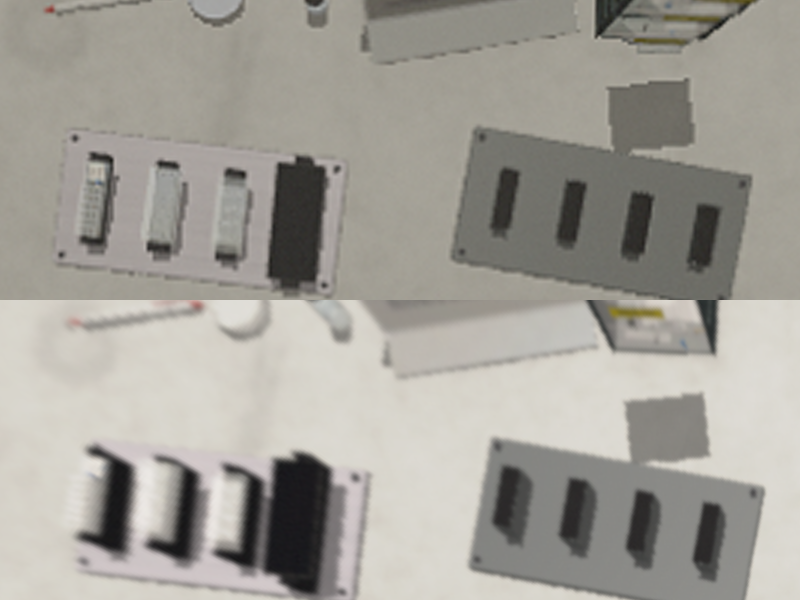

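The pieces from left to right are wells (blue detail visible), block or valves, the other of those two, then the heater. Next I'll fit both rack poses from the corner screws (z = 8 mm) and the rubber tops (z = 36 mm) in both views.

```bash
cat > fit.py <<'E'
from h import *
D={n:cams.get_image(n) for n in("top","scene")}
def refine(d,P,r=5,dark=True):
    # dark-blob centroid near projection of P; returns world xy at P's z
    g=cv2.cvtColor(d["image"],cv2.COLOR_RGB2GRAY).astype(float)
    out=[]
    p0=P.copy()
    for _ in range(3):
        S=2000;h=int(r*1)
        o=ortho(d,P[2],P[0]-r/1000,P[0]+r/1000,P[1]-r/1000,P[1]+r/1000,S)
        o=cv2.cvtColor(o,cv2.COLOR_BGR2GRAY).astype(float)
        w=np.clip(np.percentile(o,70)-15-o,0,None)
        if w.sum()==0: return None
        i,j=np.indices(w.shape);P=np.array([P[0]+r/1000-(w*i).sum()/w.sum()/S,P[1]+r/1000-(w*j).sum()/w.sum()/S,P[2]])
    return P[:2]
def rigid(A,B): # A model -> B
    ca,cb=A.mean(0),B.mean(0);H=((A-ca)[:,0]+1j*(A-ca)[:,1]).conj()@((B-cb)[:,0]+1j*(B-cb)[:,1])
    th=np.angle(H);R=np.array([[np.cos(th),-np.sin(th)],[np.sin(th),np.cos(th)]])
    t=cb-R@ca;return th,t,B-(A@R.T+t)
Z=.008
# initial clicks taken in ortho top at z=.036: (col,row)->world36->pixel->world at Z
def clk(l):
    P=np.array([[.42+.3-r/1000,.4-c/1000,.036] for c,r in l]);return unproject(D["top"],project(D["top"],P),Z)
C={"cradle":clk([(74,138),(338,169),(61,255),(324,286)]),"rest":clk([(480,136),(744,184),(459,252),(723,300)])}
M=np.array([[.06,.133],[.06,-.133],[-.06,.133],[-.06,-.133]])
for k,c in C.items():
    th0,t0,_=rigid(M,c[:,:2])
    for n,d in D.items():
        B=[refine(d,p) for p in c]
        if n=="scene": # allow calibration offset
            print(k,n,"offset",np.round([b-p[:2] for b,p in zip(B,c)],4).tolist())
        th,t,res=rigid(M,np.array(B));print(k,n,"th %.4f"%th,"t",np.round(t,4),"res",np.round(res,4).tolist())
        if k=="rest":
            R=np.array([[np.cos(th),-np.sin(th)],[np.sin(th),np.cos(th)]])
            ys=np.array([.102,.034,-.034,-.102]);A=np.c_[0*ys,ys]
            # threshold tops
            ce=A@R.T+t;pts=[]
            for q in ce:
                o=cv2.cvtColor(ortho(d,.036,q[0]-.045,q[0]+.045,q[1]-.022,q[1]+.022,2000),cv2.COLOR_BGR2GRAY)
                m=(o<(o.min()+25)).astype(np.uint8)
                _,_,st,cen=cv2.connectedComponentsWithStats(m);b=1+np.argmax(st[1:,4]);(cx,cy),sz,an=cv2.minAreaRect(np.argwhere(_==b)[:,::-1].astype(np.float32)) if False else (cen[b],st[b,2:4]/2,0)
                pts.append([q[0]+.045-cy/2000,q[1]+.022-cx/2000]);print("  top",np.round(pts[-1],4),np.round(sz,1))
            th,t,res=rigid(A,np.array(pts));print("  tops th %.4f"%th,t,np.round(res,4).tolist())
E
python3 fit.py
```

```text
cradle top th -0.1158 t [0.5096 0.2055] res [[0.0002, 0.002], [-0.0005, -0.0016], [0.0004, 0.002], [-0.0001, -0.0024]]
cradle scene offset [[-0.0013, -0.0002], [0.004, 0.0021], [0.0048, 0.0018], [0.0047, 0.0029]]
cradle scene th -0.1118 t [0.5121 0.2068] res [[-0.0032, 0.0007], [0.0001, -0.0025], [0.0026, 0.0026], [0.0005, -0.0008]]
rest top th -0.1793 t [ 0.5033 -0.2061] res [[0.0, 0.0025], [-0.0005, -0.0024], [0.0007, 0.0016], [-0.0002, -0.0017]]
  top [ 0.5206 -0.1047] [26. 61.]
  top [ 0.5086 -0.1711] [27.  60.5]
  top [ 0.4965 -0.2375] [29.5 60. ]
  top [ 0.4852 -0.3035] [30. 61.]
  tops th -0.1765 [ 0.50269897 -0.20419505] [[-0.0, -0.0009], [-0.0001, -0.0004], [-0.0002, 0.0002], [0.0004, 0.0011]]
rest scene offset [[0.0026, -0.0008], [0.0033, 0.0031], [0.0037, -0.0009], [0.004, 0.0033]]
rest scene th -0.1808 t [ 0.5063 -0.2049] res [[0.0001, 0.0022], [-0.0005, -0.0021], [0.0007, 0.002], [-0.0003, -0.002]]
  top [ 0.5224 -0.1069] [26.5 62.5]
  top [ 0.51   -0.1737] [26.  60.5]
  top [ 0.4974 -0.2402] [26.5 62.5]
  top [ 0.4854 -0.3069] [25.5 61.5]
  tops th -0.1832 [ 0.50381582 -0.20691477] [[-0.0, -0.0002], [0.0, -0.0002], [-0.0002, 0.0001], [0.0002, 0.0003]]
```

Create go.py:
```python
import sys;from h import *
from scipy.spatial.transform import Rotation as Ro
s=ctrl.get_state();R=Ro.from_rotvec(s["tool_rot"]).as_matrix()
c,r=np.array([.5105,.206]),np.array([.504,-.2055])
def loc(k,y):
    t,th=(c,-.115) if k=="c" else (r,-.180)
    return np.r_[t+y/1000*np.array([-np.sin(th),np.cos(th)])],th
# args: k y z n  -> per-row numbers
k,y,z,n=sys.argv[1],float(sys.argv[2]),float(sys.argv[3]),int(sys.argv[4])
p,th=loc(k,y)
G=np.array([[np.cos(th),np.sin(th),0],[np.sin(th),-np.cos(th),0],[0,0,-1]])
w=Ro.from_matrix(R.T@G).as_rotvec(degrees=True)
print("t",s["time"],"at",s["position"].round(4),"goal",p.round(4),z,"F",s["ft_force"].round(1),"grip",s["grip_width"])
print("lin total m (tool, after turn)",(G.T@(np.r_[p,z]-s["position"])).round(4),"per row",(G.T@(np.r_[p,z]-s["position"])/.03/n).round(3),"turn total/4",(w/4).round(2),"per row",(w/4/n).round(3))
```

```text
(no output)
```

{"op": "move_arm", "data": {
  "deltas": [
    {"linear":[0,0,0],"turn":[0,0,0.9],"claw":0.29},
    {"linear":[0,0,0],"turn":[0,0,0.9],"claw":0.29},
    {"linear":[0,0,0],"turn":[0,0,0.9],"claw":0.29},
    {"linear":[0,0,0],"turn":[0,0,0.9],"claw":0.29},
    {"linear":[0,0,0],"turn":[0,0,0.9],"claw":0.29},
    {"linear":[0,0,0],"turn":[0,0,0.9],"claw":0.29},
    {"linear":[0,0,0],"turn":[0,0,0.9],"claw":0.29},
    {"linear":[0,0,0],"turn":[0,0,0.9],"claw":0.29},
    {"linear":[0.4,-0.4,0],"turn":[0,0,0],"claw":0.29},
    {"linear":[0.4,-0.8,0],"turn":[0,0,0],"claw":0.29},
    {"linear":[0.4,-0.8,0],"turn":[0,0,0],"claw":0.29},
    {"linear":[0.4,-0.8,0],"turn":[0,0,0],"claw":0.29},
    {"linear":[0.4,-0.8,0],"turn":[0,0,0],"claw":0.29},
    {"linear":[0.4,-0.8,0],"turn":[0,0,0],"claw":0.29},
    {"linear":[0.4,-0.8,0],"turn":[0,0,0],"claw":0.29},
    {"linear":[0.4,-0.8,0],"turn":[0,0,0],"claw":0.29},
    {"linear":[0.4,-0.8,0],"turn":[0,0,0],"claw":0.29},
    {"linear":[0.4,-0.8,0],"turn":[0,0,0],"claw":0.29},
    {"linear":[0.4,-0.8,0],"turn":[0,0,0],"claw":0.29},
    {"linear":[0,0,0],"turn":[0,0,0],"claw":0.29}
  ],
  "grip_force": 15
}}

```text
time: 1.97
position: [0.4108, -0.3597, 0.2449]
tool_rot: [-3.135, 0.163, -0.004]
ft_force: [0.8, 0.6, 0.6]
grip_width: 0.712
```

```bash
python3 go.py c -102 .15 15; python3 -c "
from bench import ctrl;print(ctrl.get_state()['joint_positions'].round(2))"
```

```text
t 1.9667 at [ 0.4108 -0.3597  0.2449] goal [0.4988 0.1047] 0.15 F [0.8 0.6 0.6] grip 0.7118951465324451
lin total m (tool, after turn) [ 0.0341 -0.4714  0.0949] per row [ 0.076 -1.047  0.211] turn total/4 [-0.04 -0.03  0.16] per row [-0.003 -0.002  0.011]
[ 0.85  0.11 -0.19  1.71  0.02  1.33 -1.02]
```

{"op": "move_arm", "data": {
  "deltas": [
    {"linear":[0.07,-0.5,0],"turn":[0,0,0.16],"claw":0.29},
    {"linear":[0.07,-0.92,0],"turn":[0,0,0],"claw":0.29},
    {"linear":[0.07,-0.92,0],"turn":[0,0,0],"claw":0.29},
    {"linear":[0.07,-0.92,0],"turn":[0,0,0],"claw":0.29},
    {"linear":[0.07,-0.92,0],"turn":[0,0,0],"claw":0.29},
    {"linear":[0.07,-0.92,0.1],"turn":[0,0,0],"claw":0.29},
    {"linear":[0.07,-0.92,0.2],"turn":[0,0,0],"claw":0.29},
    {"linear":[0.07,-0.92,0.3],"turn":[0,0,0],"claw":0.29},
    {"linear":[0.07,-0.92,0.3],"turn":[0,0,0],"claw":0.29},
    {"linear":[0.07,-0.92,0.3],"turn":[0,0,0],"claw":0.29},
    {"linear":[0.07,-0.92,0.3],"turn":[0,0,0],"claw":0.29},
    {"linear":[0.07,-0.92,0.3],"turn":[0,0,0],"claw":0.29},
    {"linear":[0.07,-0.92,0.3],"turn":[0,0,0],"claw":0.29},
    {"linear":[0.07,-0.92,0.3],"turn":[0,0,0],"claw":0.29},
    {"linear":[0.07,-0.92,0.3],"turn":[0,0,0],"claw":0.29},
    {"linear":[0.07,-0.92,0.3],"turn":[0,0,0],"claw":0.29},
    {"linear":[0.05,-0.92,0.1],"turn":[0,0,0],"claw":0.29},
    {"linear":[0,-0.5,0],"turn":[0,0,0],"claw":0.29},
    {"linear":[0,0,0],"turn":[0,0,0],"claw":0.29},
    {"linear":[0,0,0],"turn":[0,0,0],"claw":0.29}
  ]
}}

```text
time: 3.63
position: [0.4995, 0.0983, 0.1515]
tool_rot: [3.135, -0.192, -0.0]
ft_force: [-0.1, -0.6, 0.9]
grip_width: 0.709
```

```bash
python3 go.py c -102 .041 6
python3 - <<'E'
from h import *
d=cams.get_image("scene");a=d["image"][:,:,::-1][90:290,120:390]
cv2.imwrite("pics/s1.png",cv2.resize(a,None,fx=2.9,fy=2.9,interpolation=cv2.INTER_CUBIC))
E
```

```text
t 3.6333 at [0.4995 0.0983 0.1515] goal [0.4988 0.1047] 0.041 F [-0.1 -0.6  0.9] grip 0.7089413827892825
lin total m (tool, after turn) [-0.0014 -0.0063  0.1105] per row [-0.008 -0.035  0.614] turn total/4 [ 0.   0.  -0.1] per row [ 0.001  0.001 -0.017]
```

View pics/s1.png

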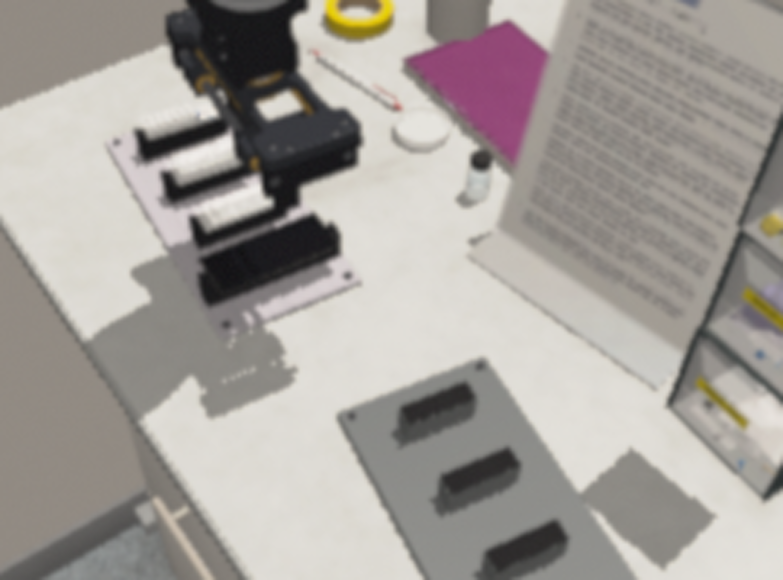

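The scene view shows the open gripper above the heater, whose crop position is about (270,250), with its jaws along the row. I'll correct the 6 mm offset, descend and grip.

{"op": "move_arm", "data": {
  "deltas": [
    {"linear":[-0.05,-0.21,0.3],"turn":[0,0,-0.1],"claw":0.29},
    {"linear":[0,0,0.6],"turn":[0,0,0],"claw":0.29},
    {"linear":[0,0,0.6],"turn":[0,0,0],"claw":0.29},
    {"linear":[0,0,0.6],"turn":[0,0,0],"claw":0.29},
    {"linear":[0,0,0],"turn":[0,0,0],"claw":0.29},
    {"linear":[0,0,0],"turn":[0,0,0],"claw":0.29}
  ]
}}

```text
time: 4.18
position: [0.4979, 0.1034, 0.0876]
tool_rot: [3.136, -0.186, -0.004]
ft_force: [-0.0, -0.7, 0.3]
grip_width: 0.712
```

```bash
python3 go.py c -102 .041 6
python3 - <<'E'
from h import *
a=[]
d=cams.get_image("scene");a=d["image"][:,:,::-1][110:220,150:270]
e=cams.get_image("top")["image"][:,:,::-1][140:250,130:250]
f=lambda q:cv2.resize(q,(400,366),interpolation=cv2.INTER_CUBIC)
cv2.imwrite("pics/s2.png",np.hstack([f(a),f(e)]))
E
```

```text
t 4.1833 at [0.4979 0.1034 0.0876] goal [0.4988 0.1047] 0.041 F [-0.  -0.7  0.3] grip 0.7123776150201481
lin total m (tool, after turn) [ 0.0007 -0.0014  0.0466] per row [ 0.004 -0.008  0.259] turn total/4 [ 0.01  0.03 -0.05] per row [ 0.002  0.006 -0.008]
```

View pics/s2.png

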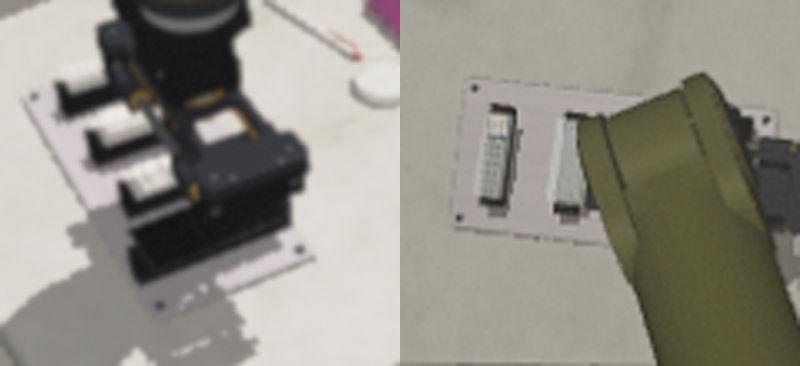

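The fingers straddle the heater at about (210,220) in the left half, clear of the neighbouring chip. I'll descend and close.

{"op": "move_arm", "data": {
  "deltas": [
    {"linear":[0.02,-0.05,0.3],"turn":[0,0,0],"claw":0.29},
    {"linear":[0,0,0.35],"turn":[0,0,0],"claw":0.29},
    {"linear":[0,0,0.35],"turn":[0,0,0],"claw":0.29},
    {"linear":[0,0,0.3],"turn":[0,0,0],"claw":0.29},
    {"linear":[0,0,0.2],"turn":[0,0,0],"claw":0.29},
    {"linear":[0,0,0],"turn":[0,0,0],"claw":0.29},
    {"linear":[0,0,0],"turn":[0,0,0],"claw":0.29}
  ]
}}

```text
time: 4.87
position: [0.4991, 0.1058, 0.0429]
tool_rot: [3.136, -0.183, -0.002]
ft_force: [-0.2, -0.3, 0.4]
grip_width: 0.711
```

{"op": "move_arm", "data": {
  "deltas": [
    {"linear":[0,0,0],"turn":[0,0,0],"claw":0.6},
    {"linear":[0,0,0],"turn":[0,0,0],"claw":0.6},
    {"linear":[0,0,0],"turn":[0,0,0],"claw":0.6},
    {"linear":[0,0,0],"turn":[0,0,0],"claw":0.6},
    {"linear":[0,0,0],"turn":[0,0,0],"claw":0.6},
    {"linear":[0,0,0],"turn":[0,0,0],"claw":0.6}
  ],
  "grip_force": 20
}}

```text
time: 5.37
position: [0.5, 0.1058, 0.044]
tool_rot: [3.136, -0.184, 0.002]
ft_force: [-0.6, 0.2, 3.1]
grip_width: 0.568
```

```bash
python3 go.py c -102 .041 6;python3 go.py r 102 .12 15
```

```text
t 5.3667 at [0.5    0.1058 0.044 ] goal [0.4988 0.1047] 0.041 F [-0.6  0.2  3.1] grip 0.5679764437711793
lin total m (tool, after turn) [-0.0011  0.0013  0.003 ] per row [-0.006  0.007  0.017] turn total/4 [-0.   -0.01 -0.03] per row [-0.    -0.002 -0.005]
t 5.3667 at [0.5    0.1058 0.044 ] goal [ 0.5223 -0.1051] 0.12 F [-0.6  0.2  3.1] grip 0.5679764437711793
lin total m (tool, after turn) [ 0.0597  0.2036 -0.076 ] per row [ 0.133  0.452 -0.169] turn total/4 [-0.   -0.01  0.9 ] per row [-0.    -0.001  0.06 ]
```

{"op": "move_arm", "data": {
  "deltas": [
    {"linear":[0,0,-0.3],"turn":[0,0,0],"claw":0.6},
    {"linear":[0,0,-0.6],"turn":[0,0,0],"claw":0.6},
    {"linear":[0,0,-0.7],"turn":[0,0,0],"claw":0.6},
    {"linear":[0,0,-0.6],"turn":[0,0,0],"claw":0.6},
    {"linear":[0,0,-0.3],"turn":[0,0,0.3],"claw":0.6},
    {"linear":[0.1,0.4,0],"turn":[0,0,0.3],"claw":0.6},
    {"linear":[0.2,0.6,0],"turn":[0,0,0.3],"claw":0.6},
    {"linear":[0.2,0.8,0],"turn":[0,0,0],"claw":0.6},
    {"linear":[0.3,0.8,0],"turn":[0,0,0],"claw":0.6},
    {"linear":[0.3,0.8,0],"turn":[0,0,0],"claw":0.6},
    {"linear":[0.3,0.8,0],"turn":[0,0,0],"claw":0.6},
    {"linear":[0.2,0.8,0],"turn":[0,0,0],"claw":0.6},
    {"linear":[0.2,0.8,0],"turn":[0,0,0],"claw":0.6},
    {"linear":[0.2,0.6,0],"turn":[0,0,0],"claw":0.6},
    {"linear":[0,0.3,0],"turn":[0,0,0],"claw":0.6},
    {"linear":[0,0,0],"turn":[0,0,0],"claw":0.6},
    {"linear":[0,0,0],"turn":[0,0,0],"claw":0.6},
    {"linear":[0,0,0],"turn":[0,0,0],"claw":0.6}
  ]
}}

```text
time: 6.87
position: [0.5231, -0.1013, 0.118]
tool_rot: [-3.128, 0.28, 0.002]
ft_force: [0.6, 0.5, -1.7]
grip_width: 0.571
```

```bash
python3 go.py r 102 .06 6
```

```text
t 6.8667 at [ 0.5231 -0.1013  0.118 ] goal [ 0.5223 -0.1051] 0.06 F [ 0.6  0.5 -1.7] grip 0.5705320232009752
lin total m (tool, after turn) [-0.0001  0.004   0.058 ] per row [-0.001  0.022  0.322] turn total/4 [-0.01  0.02  0.02] per row [-0.002  0.003  0.003]
```

{"op": "move_arm", "data": {
  "deltas": [
    {"linear":[0,0.13,0.3],"turn":[0,0,0],"claw":0.6},
    {"linear":[0,0,0.5],"turn":[0,0,0],"claw":0.6},
    {"linear":[0,0,0.5],"turn":[0,0,0],"claw":0.6},
    {"linear":[0,0,0.4],"turn":[0,0,0],"claw":0.6},
    {"linear":[0,0,0.3],"turn":[0,0,0],"claw":0.6},
    {"linear":[0,0,0.2],"turn":[0,0,0],"claw":0.6},
    {"linear":[0,0,0.1],"turn":[0,0,0],"claw":0.6},
    {"linear":[0,0,0],"turn":[0,0,0],"claw":0.6},
    {"linear":[0,0,0],"turn":[0,0,0],"claw":0.6}
  ]
}}

```text
time: 7.62
position: [0.5233, -0.1063, 0.0499]
tool_rot: [3.129, -0.282, 0.001]
ft_force: [0.4, 0.8, -0.7]
grip_width: 0.569
```

```bash
python3 go.py r 102 .0435 6
python3 - <<'E'
from h import *
d=cams.get_image("scene");a=d["image"][:,:,::-1][180:350,210:390]
e=cams.get_image("top")["image"][:,:,::-1][130:240,260:380]
f=lambda q:cv2.resize(q,(400,370),interpolation=cv2.INTER_CUBIC)
cv2.imwrite("pics/s3.png",np.hstack([f(a),f(e)]))
E
```

```text
t 7.6167 at [ 0.5233 -0.1063  0.0499] goal [ 0.5223 -0.1051] 0.0435 F [ 0.4  0.8 -0.7] grip 0.5692920354850264
lin total m (tool, after turn) [-0.0012 -0.001   0.0064] per row [-0.007 -0.006  0.035] turn total/4 [ 0.   -0.01  0.01] per row [ 0.    -0.001  0.001]
```

View pics/s3.png

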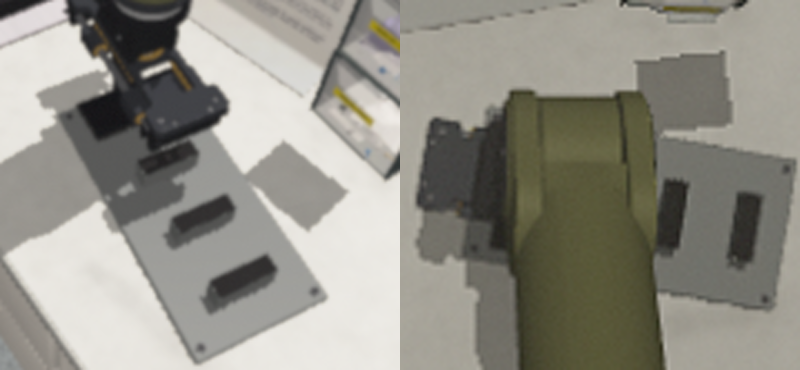

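The heater, in the gripper at about (110,115) in the left half, sits over the leftmost rest. I'll lower it until it touches.

{"op": "move_arm", "data": {
  "deltas": [
    {"linear":[-0.02,0,0.07],"turn":[0,0,0],"claw":0.6},
    {"linear":[0,0,0.07],"turn":[0,0,0],"claw":0.6},
    {"linear":[0,0,0.05],"turn":[0,0,0],"claw":0.6},
    {"linear":[0,0,0],"turn":[0,0,0],"claw":0.6},
    {"linear":[0,0,0],"turn":[0,0,0],"claw":0.6}
  ]
}}

```text
time: 8.13
position: [0.5224, -0.1064, 0.044]
tool_rot: [3.129, -0.282, 0.0]
ft_force: [-0.8, 0.5, 1.4]
grip_width: 0.567
```

{"op": "move_arm", "data": {
  "deltas": [
    {"linear":[0,0,0.03],"turn":[0,0,0],"claw":0.6},
    {"linear":[0,0,0],"turn":[0,0,0],"claw":0.6},
    {"linear":[0,0,0],"turn":[0,0,0],"claw":0.6}
  ]
}}

```text
time: 8.38
position: [0.5224, -0.1064, 0.044]
tool_rot: [3.128, -0.282, -0.0]
ft_force: [-3.0, 0.1, 9.3]
grip_width: 0.571
```

{"op": "move_arm", "data": {
  "deltas": [
    {"linear":[0,0,0],"turn":[0,0,0],"claw":0.35},
    {"linear":[0,0,0],"turn":[0,0,0],"claw":0.29},
    {"linear":[0,0,0],"turn":[0,0,0],"claw":0.29},
    {"linear":[0,0,0],"turn":[0,0,0],"claw":0.29},
    {"linear":[0,0,-0.3],"turn":[0,0,0],"claw":0.29},
    {"linear":[0,0,-0.6],"turn":[0,0,0],"claw":0.29},
    {"linear":[0,0,-0.9],"turn":[0,0,0],"claw":0.29},
    {"linear":[0,0,-0.6],"turn":[0,0,0],"claw":0.45},
    {"linear":[0,0,-0.3],"turn":[0,0,0],"claw":0.45},
    {"linear":[0,0,0],"turn":[0,0,0],"claw":0.45}
  ]
}}

```text
time: 9.22
position: [0.524, -0.1067, 0.1266]
tool_rot: [3.128, -0.282, 0.007]
ft_force: [0.6, 0.4, 0.3]
grip_width: 0.585
```

```bash
python3 go.py c -34 .12 8
```

```text
t 9.2167 at [ 0.524  -0.1067  0.1266] goal [0.5066 0.1722] 0.12 F [0.6 0.4 0.3] grip 0.5852254603878713
lin total m (tool, after turn) [-0.0493 -0.275   0.0066] per row [-0.205 -1.146  0.027] turn total/4 [ 0.01 -0.07 -0.93] per row [ 0.002 -0.009 -0.116]
```

{"op": "move_arm", "data": {
  "deltas": [
    {"linear":[0,0,0],"turn":[0,0,-0.31],"claw":0.45},
    {"linear":[0,-0.2,0],"turn":[0,0,-0.31],"claw":0.45},
    {"linear":[-0.14,-0.5,0],"turn":[0,0,-0.31],"claw":0.45},
    {"linear":[-0.15,-0.9,0],"turn":[0,0,0],"claw":0.45},
    {"linear":[-0.15,-0.9,0],"turn":[0,0,0],"claw":0.45},
    {"linear":[-0.15,-0.9,0],"turn":[0,0,0],"claw":0.45},
    {"linear":[-0.15,-0.9,0],"turn":[0,0,0],"claw":0.45},
    {"linear":[-0.15,-0.9,0],"turn":[0,0,0],"claw":0.45},
    {"linear":[-0.15,-0.9,0],"turn":[0,0,0],"claw":0.45},
    {"linear":[-0.15,-0.9,0],"turn":[0,0,0],"claw":0.45},
    {"linear":[-0.15,-0.9,0.1],"turn":[0,0,0],"claw":0.45},
    {"linear":[-0.15,-0.8,0.1],"turn":[0,0,0],"claw":0.45},
    {"linear":[-0.15,-0.4,0],"turn":[0,0,0],"claw":0.45},
    {"linear":[0,-0.1,0],"turn":[0,0,0],"claw":0.45},
    {"linear":[0,0,0],"turn":[0,0,0],"claw":0.45},
    {"linear":[0,0,0],"turn":[0,0,0],"claw":0.45},
    {"linear":[0,0,0],"turn":[0,0,0],"claw":0.45}
  ]
}}

```text
time: 10.63
position: [0.5057, 0.1721, 0.1176]
tool_rot: [3.135, -0.183, -0.001]
ft_force: [-0.3, -0.0, 0.4]
grip_width: 0.548
```

```bash
python3 go.py c -34 .041 6
python3 - <<'E'
from h import *
d=cams.get_image("scene");a=d["image"][:,:,::-1][110:220,150:270]
e=cams.get_image("scene")["image"][:,:,::-1][200:350,230:390]
f=lambda q:cv2.resize(q,(400,370),interpolation=cv2.INTER_CUBIC)
cv2.imwrite("pics/s4.png",np.hstack([f(a),f(e)]))
E
```

```text
t 10.6333 at [0.5057 0.1721 0.1176] goal [0.5066 0.1722] 0.041 F [-0.3 -0.   0.4] grip 0.5484885354181253
lin total m (tool, after turn) [ 0.0008 -0.0002  0.0766] per row [ 0.005 -0.001  0.425] turn total/4 [ 0.01  0.01 -0.02] per row [ 0.002  0.001 -0.004]
```

View pics/s4.png

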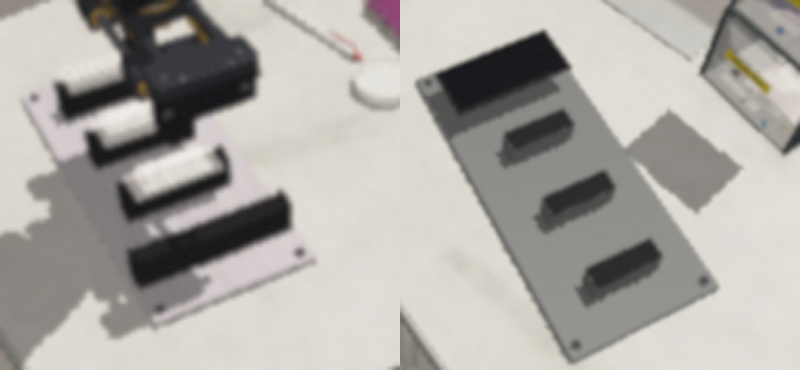

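The heater lies flat on the leftmost rest (right half, about (505,75)). The gripper is above the next chip (left half, about (175,175)).

{"op": "move_arm", "data": {
  "deltas": [
    {"linear":[0.03,0,0.3],"turn":[0,0,0],"claw":0.45},
    {"linear":[0,0,0.5],"turn":[0,0,0],"claw":0.45},
    {"linear":[0,0,0.5],"turn":[0,0,0],"claw":0.45},
    {"linear":[0,0,0.5],"turn":[0,0,0],"claw":0.45},
    {"linear":[0,0,0.4],"turn":[0,0,0],"claw":0.45},
    {"linear":[0,0,0.25],"turn":[0,0,0],"claw":0.45},
    {"linear":[0,0,0.1],"turn":[0,0,0],"claw":0.45},
    {"linear":[0,0,0],"turn":[0,0,0],"claw":0.45},
    {"linear":[0,0,0],"turn":[0,0,0],"claw":0.45}
  ]
}}

```text
time: 11.48
position: [0.5069, 0.1736, 0.0418]
tool_rot: [-3.136, 0.181, -0.001]
ft_force: [0.9, 0.2, 1.0]
grip_width: 0.552
```

{"op": "move_arm", "data": {
  "deltas": [
    {"linear":[0,0,0],"turn":[0,0,0],"claw":0.75},
    {"linear":[0,0,0],"turn":[0,0,0],"claw":0.75},
    {"linear":[0,0,0],"turn":[0,0,0],"claw":0.75},
    {"linear":[0,0,0],"turn":[0,0,0],"claw":0.75},
    {"linear":[0,0,0],"turn":[0,0,0],"claw":0.75},
    {"linear":[0,0,0],"turn":[0,0,0],"claw":0.75}
  ],
  "grip_force": 15
}}

```text
time: 11.98
position: [0.5069, 0.1735, 0.0419]
tool_rot: [3.136, -0.181, 0.001]
ft_force: [-1.1, 0.1, 3.5]
grip_width: 0.353
```

```bash
python3 go.py r 34 .12 15
```

```text
t 11.9833 at [0.5069 0.1735 0.0419] goal [ 0.5101 -0.172 ] 0.12 F [-1.1  0.1  3.5] grip 0.3534678679275733
lin total m (tool, after turn) [ 0.065   0.3394 -0.0781] per row [ 0.144  0.754 -0.174] turn total/4 [-0.   -0.01  0.93] per row [-0.    -0.001  0.062]
```

{"op": "move_arm", "data": {
  "deltas": [
    {"linear":[0,0,-0.3],"turn":[0,0,0],"claw":0.75},
    {"linear":[0,0,-0.7],"turn":[0,0,0],"claw":0.75},
    {"linear":[0,0,-0.7],"turn":[0,0,0.31],"claw":0.75},
    {"linear":[0,0.2,-0.6],"turn":[0,0,0.31],"claw":0.75},
    {"linear":[0,0.5,-0.3],"turn":[0,0,0.31],"claw":0.75},
    {"linear":[0.2,0.8,0],"turn":[0,0,0],"claw":0.75},
    {"linear":[0.2,0.9,0],"turn":[0,0,0],"claw":0.75},
    {"linear":[0.2,0.9,0],"turn":[0,0,0],"claw":0.75},
    {"linear":[0.2,0.9,0],"turn":[0,0,0],"claw":0.75},
    {"linear":[0.2,0.9,0],"turn":[0,0,0],"claw":0.75},
    {"linear":[0.2,0.9,0],"turn":[0,0,0],"claw":0.75},
    {"linear":[0.2,0.9,0],"turn":[0,0,0],"claw":0.75},
    {"linear":[0.2,0.9,0],"turn":[0,0,0],"claw":0.75},
    {"linear":[0.2,0.9,0],"turn":[0,0,0],"claw":0.75},
    {"linear":[0.2,0.9,0],"turn":[0,0,0],"claw":0.75},
    {"linear":[0.15,0.8,0],"turn":[0,0,0],"claw":0.75},
    {"linear":[0,0.6,0],"turn":[0,0,0],"claw":0.75},
    {"linear":[0,0.2,0],"turn":[0,0,0],"claw":0.75},
    {"linear":[0,0,0],"turn":[0,0,0],"claw":0.75},
    {"linear":[0,0,0],"turn":[0,0,0],"claw":0.75}
  ]
}}

```text
time: 13.65
position: [0.5105, -0.1676, 0.1196]
tool_rot: [-3.128, 0.281, -0.0]
ft_force: [0.4, -0.1, -0.3]
grip_width: 0.352
```

```bash
python3 go.py r 34 .048 6
```

```text
t 13.65 at [ 0.5105 -0.1676  0.1196] goal [ 0.5101 -0.172 ] 0.048 F [ 0.4 -0.1 -0.3] grip 0.35158837276400995
lin total m (tool, after turn) [0.0003 0.0044 0.0716] per row [0.002 0.025 0.398] turn total/4 [-0.01  0.    0.01] per row [-0.002  0.     0.002]
```

{"op": "move_arm", "data": {
  "deltas": [
    {"linear":[0,0.11,0.3],"turn":[0,0,0],"claw":0.75},
    {"linear":[0,0,0.5],"turn":[0,0,0],"claw":0.75},
    {"linear":[0,0,0.5],"turn":[0,0,0],"claw":0.75},
    {"linear":[0,0,0.5],"turn":[0,0,0],"claw":0.75},
    {"linear":[0,0,0.3],"turn":[0,0,0],"claw":0.75},
    {"linear":[0,0,0.2],"turn":[0,0,0],"claw":0.75},
    {"linear":[0,0,0.1],"turn":[0,0,0],"claw":0.75},
    {"linear":[0,0,0],"turn":[0,0,0],"claw":0.75},
    {"linear":[0,0,0],"turn":[0,0,0],"claw":0.75}
  ]
}}

```text
time: 14.4
position: [0.5103, -0.1719, 0.0479]
tool_rot: [3.129, -0.282, 0.001]
ft_force: [-0.2, -0.8, -0.6]
grip_width: 0.352
```

{"op": "move_arm", "data": {
  "deltas": [
    {"linear":[0,0,0.07],"turn":[0,0,0],"claw":0.75},
    {"linear":[0,0,0.07],"turn":[0,0,0],"claw":0.75},
    {"linear":[0,0,0.06],"turn":[0,0,0],"claw":0.75},
    {"linear":[0,0,0],"turn":[0,0,0],"claw":0.75},
    {"linear":[0,0,0],"turn":[0,0,0],"claw":0.75}
  ]
}}

```text
time: 14.82
position: [0.5102, -0.1723, 0.0419]
tool_rot: [3.128, -0.282, 0.001]
ft_force: [-0.4, 0.6, 1.8]
grip_width: 0.354
```

Contact. I'll settle 0.6 mm more, release to a 45 mm opening, lift, and head for the next chip.

{"op": "move_arm", "data": {
  "deltas": [
    {"linear":[0,0,0.02],"turn":[0,0,0],"claw":0.75},
    {"linear":[0,0,0],"turn":[0,0,0],"claw":0.75},
    {"linear":[0,0,0],"turn":[0,0,0],"claw":0.6},
    {"linear":[0,0,0],"turn":[0,0,0],"claw":0.5},
    {"linear":[0,0,0],"turn":[0,0,0],"claw":0.48},
    {"linear":[0,0,0],"turn":[0,0,0],"claw":0.48},
    {"linear":[0,0,0],"turn":[0,0,0],"claw":0.48},
    {"linear":[0,0,-0.3],"turn":[0,0,0],"claw":0.48},
    {"linear":[0,0,-0.6],"turn":[0,0,0],"claw":0.48},
    {"linear":[0,0,-0.9],"turn":[0,0,0],"claw":0.48},
    {"linear":[0,0,-0.6],"turn":[0,0,0],"claw":0.48},
    {"linear":[0,0,-0.3],"turn":[0,0,0],"claw":0.45},
    {"linear":[0,0,0],"turn":[0,0,0],"claw":0.45}
  ]
}}

```text
time: 15.9
position: [0.5115, -0.1726, 0.1245]
tool_rot: [3.127, -0.282, 0.007]
ft_force: [0.4, -0.1, -0.3]
grip_width: 0.543
```

```bash
python3 go.py c 34 .12 15
```

```text
t 15.9 at [ 0.5115 -0.1726  0.1245] goal [0.5144 0.2398] 0.12 F [ 0.4 -0.1 -0.3] grip 0.5426199693962499
lin total m (tool, after turn) [-0.0444 -0.4099  0.0045] per row [-0.099 -0.911  0.01 ] turn total/4 [ 0.02 -0.07 -0.93] per row [ 0.001 -0.004 -0.062]
```

{"op": "move_arm", "data": {
  "deltas": [
    {"linear":[0,0,0],"turn":[0,0,-0.31],"claw":0.45},
    {"linear":[-0.1,-0.3,0],"turn":[0,0,-0.31],"claw":0.45},
    {"linear":[-0.1,-0.6,0],"turn":[0,0,-0.31],"claw":0.45},
    {"linear":[-0.1,-0.95,0],"turn":[0,0,0],"claw":0.45},
    {"linear":[-0.1,-0.95,0],"turn":[0,0,0],"claw":0.45},
    {"linear":[-0.1,-0.95,0],"turn":[0,0,0],"claw":0.45},
    {"linear":[-0.1,-0.95,0],"turn":[0,0,0],"claw":0.45},
    {"linear":[-0.1,-0.95,0],"turn":[0,0,0],"claw":0.45},
    {"linear":[-0.1,-0.95,0],"turn":[0,0,0],"claw":0.45},
    {"linear":[-0.1,-0.95,0],"turn":[0,0,0],"claw":0.45},
    {"linear":[-0.1,-0.95,0],"turn":[0,0,0],"claw":0.45},
    {"linear":[-0.1,-0.95,0],"turn":[0,0,0],"claw":0.45},
    {"linear":[-0.1,-0.95,0],"turn":[0,0,0],"claw":0.45},
    {"linear":[-0.1,-0.95,0.1],"turn":[0,0,0],"claw":0.45},
    {"linear":[-0.1,-0.95,0],"turn":[0,0,0],"claw":0.45},
    {"linear":[0,-0.95,0],"turn":[0,0,0],"claw":0.45},
    {"linear":[0,-0.4,0],"turn":[0,0,0],"claw":0.45},
    {"linear":[0,0,0],"turn":[0,0,0],"claw":0.45},
    {"linear":[0,0,0],"turn":[0,0,0],"claw":0.45},
    {"linear":[0,0,0],"turn":[0,0,0],"claw":0.45}
  ]
}}

```text
time: 17.57
position: [0.5154, 0.2383, 0.1181]
tool_rot: [3.135, -0.181, -0.002]
ft_force: [0.2, 0.5, -0.3]
grip_width: 0.55
```

```bash
python3 go.py c 34 .04 6
```

```text
t 17.5667 at [0.5154 0.2383 0.1181] goal [0.5144 0.2398] 0.04 F [ 0.2  0.5 -0.3] grip 0.5504450487285641
lin total m (tool, after turn) [-0.0011 -0.0014  0.0781] per row [-0.006 -0.008  0.434] turn total/4 [ 0.03  0.02 -0.01] per row [ 0.004  0.003 -0.001]
```

{"op": "move_arm", "data": {
  "deltas": [
    {"linear":[-0.03,-0.03,0.3],"turn":[0,0,0],"claw":0.45},
    {"linear":[0,0,0.5],"turn":[0,0,0],"claw":0.45},
    {"linear":[0,0,0.5],"turn":[0,0,0],"claw":0.45},
    {"linear":[0,0,0.5],"turn":[0,0,0],"claw":0.45},
    {"linear":[0,0,0.4],"turn":[0,0,0],"claw":0.45},
    {"linear":[0,0,0.25],"turn":[0,0,0],"claw":0.45},
    {"linear":[0,0,0.12],"turn":[0,0,0],"claw":0.45},
    {"linear":[0,0,0],"turn":[0,0,0],"claw":0.45},
    {"linear":[0,0,0],"turn":[0,0,0],"claw":0.45}
  ]
}}

```text
time: 18.32
position: [0.5154, 0.2407, 0.042]
tool_rot: [-3.136, 0.181, -0.001]
ft_force: [0.8, 0.2, 0.8]
grip_width: 0.546
```

{"op": "move_arm", "data": {
  "deltas": [
    {"linear":[0,0,0],"turn":[0,0,0],"claw":0.75},
    {"linear":[0,0,0],"turn":[0,0,0],"claw":0.75},
    {"linear":[0,0,0],"turn":[0,0,0],"claw":0.75},
    {"linear":[0,0,0],"turn":[0,0,0],"claw":0.75},
    {"linear":[0,0,0],"turn":[0,0,0],"claw":0.75},
    {"linear":[0,0,0],"turn":[0,0,0],"claw":0.75}
  ],
  "grip_force": 15
}}

```text
time: 18.82
position: [0.5155, 0.2408, 0.0423]
tool_rot: [-3.136, 0.181, -0.001]
ft_force: [-0.9, -0.6, 3.9]
grip_width: 0.382
```

```bash
python3 go.py r -34 .12 15
```

```text
t 18.8167 at [0.5155 0.2408 0.0423] goal [ 0.4979 -0.239 ] 0.12 F [-0.9 -0.6  3.9] grip 0.3820704599763469
lin total m (tool, after turn) [ 0.0686  0.4751 -0.0777] per row [ 0.152  1.056 -0.173] turn total/4 [-0.   -0.01  0.93] per row [-0.    -0.001  0.062]
```

{"op": "move_arm", "data": {
  "deltas": [
    {"linear":[0,0,-0.3],"turn":[0,0,0],"claw":0.75},
    {"linear":[0,0,-0.8],"turn":[0,0,0.31],"claw":0.75},
    {"linear":[0,0,-0.8],"turn":[0,0,0.31],"claw":0.75},
    {"linear":[0,0.3,-0.5],"turn":[0,0,0.31],"claw":0.75},
    {"linear":[0.1,0.6,-0.2],"turn":[0,0,0],"claw":0.75},
    {"linear":[0.15,0.95,0],"turn":[0,0,0],"claw":0.75},
    {"linear":[0.15,0.95,0],"turn":[0,0,0],"claw":0.75},
    {"linear":[0.15,0.95,0],"turn":[0,0,0],"claw":0.75},
    {"linear":[0.15,0.95,0],"turn":[0,0,0],"claw":0.75},
    {"linear":[0.15,0.95,0],"turn":[0,0,0],"claw":0.75},
    {"linear":[0.15,0.95,0],"turn":[0,0,0],"claw":0.75},
    {"linear":[0.15,0.95,0],"turn":[0,0,0],"claw":0.75},
    {"linear":[0.15,0.95,0],"turn":[0,0,0],"claw":0.75},
    {"linear":[0.15,0.95,0],"turn":[0,0,0],"claw":0.75},
    {"linear":[0.15,0.95,0],"turn":[0,0,0],"claw":0.75},
    {"linear":[0.15,0.95,0],"turn":[0,0,0],"claw":0.75},
    {"linear":[0.15,0.95,0],"turn":[0,0,0],"claw":0.75},
    {"linear":[0.15,0.95,0],"turn":[0,0,0],"claw":0.75},
    {"linear":[0.15,0.95,0],"turn":[0,0,0],"claw":0.75},
    {"linear":[0.1,0.95,0],"turn":[0,0,0],"claw":0.75}
  ]
}}

```text
time: 20.48
position: [0.5018, -0.2201, 0.1202]
tool_rot: [-3.129, 0.282, -0.001]
ft_force: [0.5, -0.0, 0.8]
grip_width: 0.381
```

{"op": "move_arm", "data": {
  "deltas": [
    {"linear":[0,0.5,0],"turn":[0,0,0],"claw":0.75},
    {"linear":[0,0.2,0],"turn":[0,0,0],"claw":0.75},
    {"linear":[0,0,0],"turn":[0,0,0],"claw":0.75},
    {"linear":[0,0,0],"turn":[0,0,0],"claw":0.75},
    {"linear":[0,0,0],"turn":[0,0,0],"claw":0.75}
  ]
}}

```text
time: 20.9
position: [0.4987, -0.2374, 0.1199]
tool_rot: [-3.128, 0.278, -0.0]
ft_force: [0.0, 0.0, 0.6]
grip_width: 0.381
```

```bash
python3 go.py r -34 .048 6
```

```text
t 20.9 at [ 0.4987 -0.2374  0.1199] goal [ 0.4979 -0.239 ] 0.048 F [0.  0.  0.6] grip 0.38053551843205197
lin total m (tool, after turn) [-0.0005  0.0016  0.0719] per row [-0.003  0.009  0.399] turn total/4 [-0.01 -0.    0.04] per row [-0.002 -0.     0.007]
```

{"op": "move_arm", "data": {
  "deltas": [
    {"linear":[-0.02,0.04,0.3],"turn":[0,0,0.04],"claw":0.75},
    {"linear":[0,0,0.5],"turn":[0,0,0],"claw":0.75},
    {"linear":[0,0,0.5],"turn":[0,0,0],"claw":0.75},
    {"linear":[0,0,0.5],"turn":[0,0,0],"claw":0.75},
    {"linear":[0,0,0.3],"turn":[0,0,0],"claw":0.75},
    {"linear":[0,0,0.2],"turn":[0,0,0],"claw":0.75},
    {"linear":[0,0,0.1],"turn":[0,0,0],"claw":0.75},
    {"linear":[0,0,0],"turn":[0,0,0],"claw":0.75},
    {"linear":[0,0,0],"turn":[0,0,0],"claw":0.75}
  ]
}}

```text
time: 21.65
position: [0.4978, -0.2406, 0.0482]
tool_rot: [3.128, -0.286, 0.001]
ft_force: [-0.0, 0.6, -0.9]
grip_width: 0.379
```

```bash
python3 go.py r -34 .042 3
python3 - <<'E'
from h import *
a=cams.get_image("scene")["image"][:,:,::-1][200:350,230:390]
cv2.imwrite("pics/s5.png",cv2.resize(a,None,fx=3.5,fy=3.5,interpolation=cv2.INTER_CUBIC))
E
```

```text
t 21.65 at [ 0.4978 -0.2406  0.0482] goal [ 0.4979 -0.239 ] 0.042 F [-0.   0.6 -0.9] grip 0.37925905518814873
lin total m (tool, after turn) [-0.0002 -0.0017  0.0062] per row [-0.002 -0.019  0.069] turn total/4 [ 0.   -0.01 -0.03] per row [ 0.001 -0.004 -0.011]
```

View pics/s5.png

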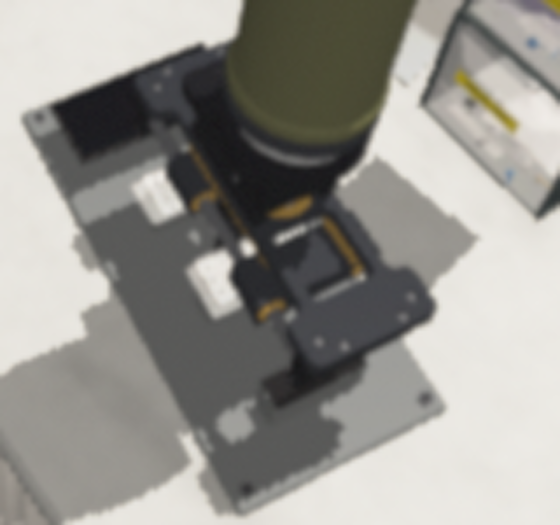

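The valves chip is on its rest at about (160,195), and the block is in the gripper at about (215,285), above the third rest. I'll lower it and release.

{"op": "move_arm", "data": {
  "deltas": [
    {"linear":[0,-0.04,0.07],"turn":[0,0,0],"claw":0.75},
    {"linear":[0,0,0.07],"turn":[0,0,0],"claw":0.75},
    {"linear":[0,0,0.06],"turn":[0,0,0],"claw":0.75},
    {"linear":[0,0,0.02],"turn":[0,0,0],"claw":0.75},
    {"linear":[0,0,0],"turn":[0,0,0],"claw":0.75},
    {"linear":[0,0,0],"turn":[0,0,0],"claw":0.75}
  ]
}}

```text
time: 22.2
position: [0.4978, -0.2395, 0.0422]
tool_rot: [3.128, -0.286, 0.001]
ft_force: [-1.6, 1.3, 6.9]
grip_width: 0.384
```

{"op": "move_arm", "data": {
  "deltas": [
    {"linear":[0,0,0],"turn":[0,0,0],"claw":0.55},
    {"linear":[0,0,0],"turn":[0,0,0],"claw":0.47},
    {"linear":[0,0,0],"turn":[0,0,0],"claw":0.47},
    {"linear":[0,0,0],"turn":[0,0,0],"claw":0.47},
    {"linear":[0,0,0],"turn":[0,0,0],"claw":0.47},
    {"linear":[0,0,-0.3],"turn":[0,0,0],"claw":0.47},
    {"linear":[0,0,-0.6],"turn":[0,0,0],"claw":0.47},
    {"linear":[0,0,-0.9],"turn":[0,0,0],"claw":0.47},
    {"linear":[0,0,-0.6],"turn":[0,0,0],"claw":0.47},
    {"linear":[0,0,-0.3],"turn":[0,0,0],"claw":0.47},
    {"linear":[0,0,0],"turn":[0,0,0],"claw":0.47}
  ]
}}

```text
time: 23.12
position: [0.4991, -0.2402, 0.1249]
tool_rot: [3.126, -0.286, 0.007]
ft_force: [0.4, 0.8, 0.1]
grip_width: 0.535
```

```bash
python3 go.py c 102 .12 15
```

```text
t 23.1167 at [ 0.4991 -0.2402  0.1249] goal [0.5222 0.3073] 0.12 F [0.4 0.8 0.1] grip 0.5348157135349855
lin total m (tool, after turn) [-0.0399 -0.5465  0.0049] per row [-0.089 -1.214  0.011] turn total/4 [ 0.03 -0.07 -0.97] per row [ 0.002 -0.004 -0.065]
```

{"op": "move_arm", "data": {
  "deltas": [
    {"linear":[0,0,0],"turn":[0,0,-0.32],"claw":0.47},
    {"linear":[0,-0.3,0],"turn":[0,0,-0.32],"claw":0.47},
    {"linear":[0,-0.6,0],"turn":[0,0,-0.32],"claw":0.47},
    {"linear":[-0.08,-0.95,0],"turn":[0,0,0],"claw":0.47},
    {"linear":[-0.08,-0.95,0],"turn":[0,0,0],"claw":0.47},
    {"linear":[-0.08,-0.95,0],"turn":[0,0,0],"claw":0.47},
    {"linear":[-0.08,-0.95,0],"turn":[0,0,0],"claw":0.47},
    {"linear":[-0.08,-0.95,0],"turn":[0,0,0],"claw":0.47},
    {"linear":[-0.08,-0.95,0],"turn":[0,0,0],"claw":0.47},
    {"linear":[-0.08,-0.95,0],"turn":[0,0,0],"claw":0.47},
    {"linear":[-0.08,-0.95,0],"turn":[0,0,0],"claw":0.47},
    {"linear":[-0.08,-0.95,0],"turn":[0,0,0],"claw":0.47},
    {"linear":[-0.08,-0.95,0],"turn":[0,0,0],"claw":0.47},
    {"linear":[-0.08,-0.95,0],"turn":[0,0,0],"claw":0.47},
    {"linear":[-0.08,-0.95,0],"turn":[0,0,0],"claw":0.47},
    {"linear":[-0.08,-0.95,0],"turn":[0,0,0],"claw":0.47},
    {"linear":[-0.08,-0.95,0],"turn":[0,0,0],"claw":0.47},
    {"linear":[-0.08,-0.95,0],"turn":[0,0,0],"claw":0.47},
    {"linear":[-0.08,-0.95,0],"turn":[0,0,0],"claw":0.47},
    {"linear":[-0.08,-0.95,0],"turn":[0,0,0],"claw":0.47}
  ]
}}

```text
time: 24.78
position: [0.5145, 0.2762, 0.121]
tool_rot: [3.136, -0.177, -0.004]
ft_force: [0.9, -0.8, 1.0]
grip_width: 0.529
```

{"op": "move_arm", "data": {
  "deltas": [
    {"linear":[0,-0.8,0],"turn":[0,0,0],"claw":0.5},
    {"linear":[0,-0.35,0],"turn":[0,0,0],"claw":0.5},
    {"linear":[0,0,0],"turn":[0,0,0],"claw":0.5},
    {"linear":[0,0,0],"turn":[0,0,0],"claw":0.5},
    {"linear":[0,0,0],"turn":[0,0,0],"claw":0.5}
  ]
}}

```text
time: 25.2
position: [0.5206, 0.3057, 0.1214]
tool_rot: [3.134, -0.183, -0.001]
ft_force: [0.2, -0.5, 0.2]
grip_width: 0.502
```

```bash
python3 go.py c 102 .04 6
```

```text
t 25.2 at [0.5206 0.3057 0.1214] goal [0.5222 0.3073] 0.04 F [ 0.2 -0.5  0.2] grip 0.5023784963128413
lin total m (tool, after turn) [ 0.0014 -0.0018  0.0814] per row [ 0.008 -0.01   0.452] turn total/4 [ 0.03  0.01 -0.02] per row [ 0.005  0.002 -0.004]
```

{"op": "move_arm", "data": {
  "deltas": [
    {"linear":[0.05,-0.04,0.3],"turn":[0,0,0],"claw":0.5},
    {"linear":[0,0,0.5],"turn":[0,0,0],"claw":0.5},
    {"linear":[0,0,0.5],"turn":[0,0,0],"claw":0.5},
    {"linear":[0,0,0.5],"turn":[0,0,0],"claw":0.5},
    {"linear":[0,0,0.45],"turn":[0,0,0],"claw":0.5},
    {"linear":[0,0,0.28],"turn":[0,0,0],"claw":0.5},
    {"linear":[0,0,0.12],"turn":[0,0,0],"claw":0.5},
    {"linear":[0,0,0],"turn":[0,0,0],"claw":0.5},
    {"linear":[0,0,0],"turn":[0,0,0],"claw":0.5}
  ]
}}

```text
time: 25.95
position: [0.5227, 0.3086, 0.0429]
tool_rot: [-3.136, 0.182, -0.001]
ft_force: [0.4, -0.3, -0.2]
grip_width: 0.499
```

{"op": "move_arm", "data": {
  "deltas": [
    {"linear":[0,0,0],"turn":[0,0,0],"claw":0.82},
    {"linear":[0,0,0],"turn":[0,0,0],"claw":0.82},
    {"linear":[0,0,0],"turn":[0,0,0],"claw":0.82},
    {"linear":[0,0,0],"turn":[0,0,0],"claw":0.82},
    {"linear":[0,0,0],"turn":[0,0,0],"claw":0.82},
    {"linear":[0,0,0],"turn":[0,0,0],"claw":0.82},
    {"linear":[0,0,0],"turn":[0,0,0],"claw":0.82}
  ],
  "grip_force": 15
}}

```text
time: 26.53
position: [0.5227, 0.3087, 0.0431]
tool_rot: [-3.136, 0.181, -0.001]
ft_force: [0.6, -0.8, 3.0]
grip_width: 0.283
```

```bash
python3 go.py r -102 .12 15
```

```text
t 26.5333 at [0.5227 0.3087 0.0431] goal [ 0.4857 -0.3059] 0.12 F [ 0.6 -0.8  3. ] grip 0.2832635032300113
lin total m (tool, after turn) [ 0.0736  0.6113 -0.0769] per row [ 0.164  1.358 -0.171] turn total/4 [-0.   -0.01  0.92] per row [-0.    -0.001  0.062]
```

{"op": "move_arm", "data": {
  "deltas": [
    {"linear":[0,0,-0.3],"turn":[0,0,0],"claw":0.82},
    {"linear":[0,0,-0.8],"turn":[0,0,0.31],"claw":0.82},
    {"linear":[0,0,-0.8],"turn":[0,0,0.31],"claw":0.82},
    {"linear":[0,0.3,-0.5],"turn":[0,0,0.31],"claw":0.82},
    {"linear":[0,0.6,-0.2],"turn":[0,0,0],"claw":0.82},
    {"linear":[0.13,0.95,0],"turn":[0,0,0],"claw":0.82},
    {"linear":[0.13,0.95,0],"turn":[0,0,0],"claw":0.82},
    {"linear":[0.13,0.95,0],"turn":[0,0,0],"claw":0.82},
    {"linear":[0.13,0.95,0],"turn":[0,0,0],"claw":0.82},
    {"linear":[0.13,0.95,0],"turn":[0,0,0],"claw":0.82},
    {"linear":[0.13,0.95,0],"turn":[0,0,0],"claw":0.82},
    {"linear":[0.13,0.95,0],"turn":[0,0,0],"claw":0.82},
    {"linear":[0.13,0.95,0],"turn":[0,0,0],"claw":0.82},
    {"linear":[0.13,0.95,0],"turn":[0,0,0],"claw":0.82},
    {"linear":[0.13,0.95,0],"turn":[0,0,0],"claw":0.82},
    {"linear":[0.13,0.95,0],"turn":[0,0,0],"claw":0.82},
    {"linear":[0.13,0.95,0],"turn":[0,0,0],"claw":0.82},
    {"linear":[0.13,0.95,0],"turn":[0,0,0],"claw":0.82},
    {"linear":[0.13,0.95,0],"turn":[0,0,0],"claw":0.82},
    {"linear":[0.13,0.95,0],"turn":[0,0,0],"claw":0.82}
  ]
}}

```text
time: 28.2
position: [0.4983, -0.1503, 0.1211]
tool_rot: [3.129, -0.283, 0.0]
ft_force: [0.2, -0.0, 0.2]
grip_width: 0.291
```

{"op": "move_arm", "data": {
  "deltas": [
    {"linear":[0.13,0.95,0],"turn":[0,0,0],"claw":0.82},
    {"linear":[0.13,0.95,0],"turn":[0,0,0],"claw":0.82},
    {"linear":[0.13,0.95,0],"turn":[0,0,0],"claw":0.82},
    {"linear":[0.1,0.95,0],"turn":[0,0,0],"claw":0.82},
    {"linear":[0,0.8,0],"turn":[0,0,0],"claw":0.82},
    {"linear":[0,0.45,0],"turn":[0,0,0],"claw":0.82},
    {"linear":[0,0.18,0],"turn":[0,0,0],"claw":0.82},
    {"linear":[0,0,0],"turn":[0,0,0],"claw":0.82},
    {"linear":[0,0,0],"turn":[0,0,0],"claw":0.82},
    {"linear":[0,0,0],"turn":[0,0,0],"claw":0.82}
  ]
}}

```text
time: 29.03
position: [0.4856, -0.3038, 0.1207]
tool_rot: [-3.128, 0.279, -0.0]
ft_force: [0.1, 0.3, 0.2]
grip_width: 0.287
```

```bash
python3 go.py r -102 .049 6
```

```text
t 29.0333 at [ 0.4856 -0.3038  0.1207] goal [ 0.4857 -0.3059] 0.049 F [0.1 0.3 0.2] grip 0.286795301627312
lin total m (tool, after turn) [0.0005 0.002  0.0717] per row [0.003 0.011 0.398] turn total/4 [-0.01 -0.    0.03] per row [-0.002 -0.     0.005]
```

{"op": "move_arm", "data": {
  "deltas": [
    {"linear":[0,0.03,0.3],"turn":[0,0,0.02],"claw":0.82},
    {"linear":[0,0,0.5],"turn":[0,0,0],"claw":0.82},
    {"linear":[0,0,0.5],"turn":[0,0,0],"claw":0.82},
    {"linear":[0,0,0.5],"turn":[0,0,0],"claw":0.82},
    {"linear":[0,0,0.3],"turn":[0,0,0],"claw":0.82},
    {"linear":[0,0,0.2],"turn":[0,0,0],"claw":0.82},
    {"linear":[0,0,0.1],"turn":[0,0,0],"claw":0.82},
    {"linear":[0,0,0],"turn":[0,0,0],"claw":0.82},
    {"linear":[0,0,0],"turn":[0,0,0],"claw":0.82}
  ]
}}

```text
time: 29.78
position: [0.4851, -0.307, 0.0491]
tool_rot: [3.128, -0.285, 0.001]
ft_force: [0.5, 0.5, 0.3]
grip_width: 0.282
```

```bash
python3 go.py r -102 .043 3
python3 - <<'E'
from h import *
a=cams.get_image("scene")["image"][:,:,::-1][200:350,230:390]
cv2.imwrite("pics/s6.png",cv2.resize(a,None,fx=3.5,fy=3.5,interpolation=cv2.INTER_CUBIC))
E
```

```text
t 29.7833 at [ 0.4851 -0.307   0.0491] goal [ 0.4857 -0.3059] 0.043 F [0.5 0.5 0.3] grip 0.2824045639739877
lin total m (tool, after turn) [ 0.0004 -0.0013  0.0061] per row [ 0.004 -0.014  0.068] turn total/4 [ 0.   -0.01 -0.02] per row [ 0.002 -0.004 -0.008]
```

View pics/s6.png

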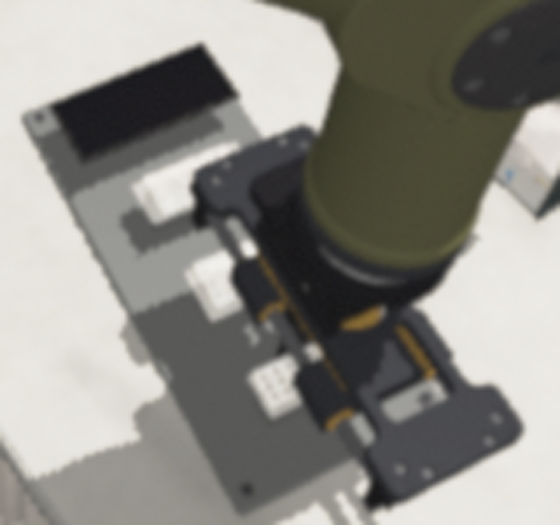

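The wells chip is at about (275,385) over the rightmost rest; the heater and the two other chips lie in place. I'll lower it and release.

{"op": "move_arm", "data": {
  "deltas": [
    {"linear":[0,-0.03,0.07],"turn":[0,0,0],"claw":0.82},
    {"linear":[0,0,0.07],"turn":[0,0,0],"claw":0.82},
    {"linear":[0,0,0.06],"turn":[0,0,0],"claw":0.82},
    {"linear":[0,0,0.02],"turn":[0,0,0],"claw":0.82},
    {"linear":[0,0,0],"turn":[0,0,0],"claw":0.82},
    {"linear":[0,0,0],"turn":[0,0,0],"claw":0.82}
  ]
}}

```text
time: 30.33
position: [0.4851, -0.3062, 0.043]
tool_rot: [3.128, -0.285, 0.001]
ft_force: [-1.1, 0.7, 5.9]
grip_width: 0.283
```

Contact. I'll release, lift, and move clear toward the start area (right of the rack).

{"op": "move_arm", "data": {
  "deltas": [
    {"linear":[0,0,0],"turn":[0,0,0],"claw":0.65},
    {"linear":[0,0,0],"turn":[0,0,0],"claw":0.52},
    {"linear":[0,0,0],"turn":[0,0,0],"claw":0.52},
    {"linear":[0,0,0],"turn":[0,0,0],"claw":0.52},
    {"linear":[0,0,0],"turn":[0,0,0],"claw":0.52},
    {"linear":[0,0,-0.3],"turn":[0,0,0],"claw":0.52},
    {"linear":[0,0,-0.6],"turn":[0,0,0],"claw":0.52},
    {"linear":[0,0,-0.9],"turn":[0,0,0],"claw":0.52},
    {"linear":[0,0,-0.9],"turn":[0,0,0],"claw":0.52},
    {"linear":[0,0,-0.9],"turn":[0,0,0],"claw":0.52},
    {"linear":[0,0,-0.9],"turn":[0,0,0],"claw":0.52},
    {"linear":[0,0,-0.9],"turn":[0,0,0],"claw":0.52},
    {"linear":[0,0,-0.6],"turn":[0,0,0],"claw":0.52},
    {"linear":[0,0,0],"turn":[0,0,0],"claw":0.52}
  ]
}}

```text
time: 31.5
position: [0.4872, -0.3072, 0.2278]
tool_rot: [3.124, -0.285, 0.012]
ft_force: [1.7, -0.3, 0.3]
grip_width: 0.48
```

{"op": "move_arm", "data": {
  "deltas": [
    {"linear":[-0.3,0.5,0],"turn":[0,0,0],"claw":0.5},
    {"linear":[-0.45,0.8,0],"turn":[0,0,0],"claw":0.5},
    {"linear":[-0.45,0.8,0],"turn":[0,0,0],"claw":0.5},
    {"linear":[-0.45,0.8,0],"turn":[0,0,0],"claw":0.5},
    {"linear":[-0.45,0.8,0],"turn":[0,0,0],"claw":0.5},
    {"linear":[-0.45,0.8,0],"turn":[0,0,0],"claw":0.5},
    {"linear":[-0.45,0.8,0],"turn":[0,0,0],"claw":0.5},
    {"linear":[-0.45,0.8,0],"turn":[0,0,0],"claw":0.5},
    {"linear":[-0.45,0.8,0],"turn":[0,0,0],"claw":0.5},
    {"linear":[-0.45,0.8,0],"turn":[0,0,0],"claw":0.5},
    {"linear":[-0.3,0.8,0],"turn":[0,0,0],"claw":0.5},
    {"linear":[-0.2,0.5,0],"turn":[0,0,0],"claw":0.5},
    {"linear":[0,0,0],"turn":[0,0,0],"claw":0.5},
    {"linear":[0,0,0],"turn":[0,0,0],"claw":0.5},
    {"linear":[0,0,0],"turn":[0,0,0],"claw":0.5}
  ]
}}

```text
time: 32.75
position: [0.2944, -0.5439, 0.2218]
tool_rot: [-3.127, 0.282, -0.001]
ft_force: [-0.2, 0.2, 0.3]
grip_width: 0.499
```

Run:
```python
from h import *
d=cams.get_image("top");e=cams.get_image("scene")
th=-.18;t=np.array([.504,-.2055]);R=np.array([[np.cos(th),-np.sin(th)],[np.sin(th),np.cos(th)]])
out=[]
for q in(d,e):
    o=ortho(q,.040,.41,.60,-.36,-.06,2000)
    for y,w,l in((.102,.05,.117),(.034,.031,.076),(-.034,.034,.076),(-.102,.026,.076)):
        c=np.array([[l/2,w/2],[l/2,-w/2],[-l/2,-w/2],[-l/2,w/2]])+[0,y]
        W=c@R.T+t
        cv2.polylines(o,[np.c_[(-.06-W[:,1])*2000,(.60-W[:,0])*2000].round().astype(int)],True,(0,0,255),1)
    out.append(cv2.resize(o,None,fx=.75,fy=.75,interpolation=cv2.INTER_AREA))
cv2.imwrite("pics/f.png",np.vstack(out))
```

```text
(no output)
```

View pics/f.png

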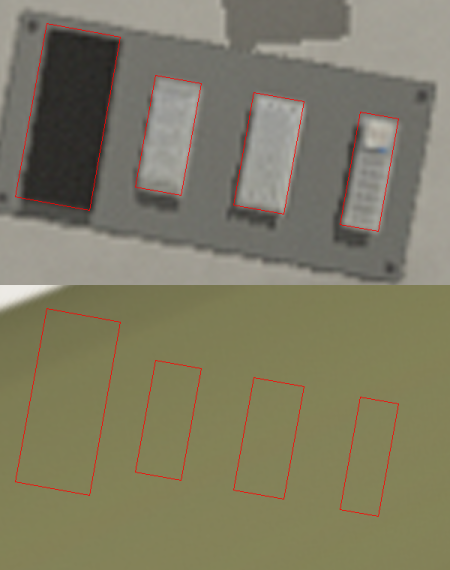

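The top view shows all four pieces within about 2 to 3 mm of their nominal outlines and aligned with them. The scene camera is blocked by the arm. The robot is clear of everything, so I'll hand in.

```bash
python3 -c "
from bench import ctrl
s=ctrl.get_state();print(s['time'],s['qd'].round(3),s['ft_force'].round(1));ctrl.close_job()"
```

```text
32.85 [-0.001 -0.004  0.008 -0.003  0.007 -0.001 -0.001] [-0.8  0.6  0.2]
the job is handed in; nothing more can be done
```

I moved all four pieces to the rests in mirrored order and handed the job in at 32.9 s, well under the 106 s limit. From left to right, the rests now hold the heater, the valves chip, the block and the wells chip.

- **Placement:** The last top view showed every piece within about 2–3 mm of its outline centred on its rest and aligned with it. They looked flat and right way up.
- **Contact:** Each piece touched its rest at the same tool height at which I had gripped it. The highest force I read was about 9 N. The arm was well clear and still when I handed in.
- **Not checked:** The arm blocked the scene camera at the end, so only the top view backs the final placement, and no tilt was measured.
- **Disagreements:** The two cameras differed by about 1–3 mm on the rack positions, so I used values between the two. The grip widths read 0.3–1.4 mm under nominal. I told the valves chip from the block by grip width (30.8 and 33.2 mm), though the first looked fairly thick in the scene view. This doesn't affect the order, since each piece's rest depends only on which cradle it came from.

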